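# Refit the hand knob of the tin clamp and clamp the loaf tin

## Task

The hand knob of the bench clamp that holds loaf tins has come off and lies on the bench: pick up the winged knob with the square hole and push it fully home on the clamp's bare, leaning square shaft. Then turn it clockwise (looking down onto the knob) until both jaws press firmly on the tin, and let go, leaving the knob on the shaft and the tin standing flat, held between the jaws. Leave the other things on the bench where they are.

Things in the scene. Friction and masses are not known exactly. Their poses are not given: they have to be found in the camera images.
- winged_knob: loose cast aluminium knob standing on the bench, hole down. Square hub 46 x 46 x 30 mm high with a blind 20 x 20 mm square hole, 26 mm deep, in its underside; on the hub a grip bar (wing) 64 mm long, 16 thick, 34 high (64 mm in all). Origin: centre of the hub's underside (mouth of the hole); z up along the hole, x along the bar, y across it; hub and hole sides parallel to x and y. About 0.16 kg
- shaft_foot (a point): foot of the clamp's bare steel square shaft: 18 x 18 mm, 24 mm long, last 4 mm tapering to 13 x 13. It stands on a round neck 54 mm thick (end face 44 mm) leaning 30 deg from vertical to the clamp's -x; foot 110 mm above the bench. z points out along the shaft, x and y square to its flats (any quarter turn fits), turning with it. Fully home, the knob's origin is here, its underside on the end face
- clamp_screw (a joint): turn of the square shaft, rad: 0 = jaws fully open, growing clockwise looking down onto the shaft's end; stop at 1.5. Each rad moves both jaws 15 mm inward: gap 112 mm less 30 mm per rad, so they meet the tin at about 1.07; beyond that their springs press on it, about 6 N more per 0.1 rad. Stiff (0.3 N m), stays where left. The square hole has about 0.1 rad of play on the shaft
- clamp: bench clamp, fixed: grey base plate 170 (x) x 360 (y) x 12 mm; gearbox 85 x 85 mm, 60 mm high, at x = 20, y = -125 mm, from which the neck with the shaft leans to -x; at y = +70 mm two upright steel jaws, 120 mm long in x, 8 thick, reaching 58 mm above the bench, sprung, which slide along y. Origin: centre of the plate's underside, on the bench, z up
- clamp_middle (a point): the point midway between the jaws, on top of the base plate, axes as the clamp
- jaw_left: the jaw on the clamp's +y side; its origin is the midway point when open and moves in -y as it closes
- jaw_right: the jaw on the clamp's -y side; its origin is the midway point when open and moves in +y as it closes
- tin: empty dark steel loaf tin standing on the base plate between the jaws, 160 long (x) x 80 wide (y) x 70 mm high, open at the top. Origin: centre of its underside, z up. About 0.35 kg. It need not be handled: the jaws push it to the middle.
- round_knob: another machine's round black plastic knob, 54 mm in diameter, 46 mm high, without a square hole; leave it. Origin: centre of its underside
- scraper: dough scraper lying flat, 84 x 115 mm, 18 mm high; leave it. Origin: on the bench under its middle, handle along y
- cutter: steel ring cutter, 70 mm in diameter, 32 mm high; leave it. Origin: centre of its underside
- jar: glass jar with steel lid, 60 mm in diameter, 85 mm high; leave it. Origin: centre of its underside
- brush: pastry brush lying flat; leave it. Origin: on the bench under it, x along its length
- beaker: aluminium measuring cup, 72 mm in diameter, 70 mm high; leave it. Origin: centre of its underside
Things that resemble listed ones, but are neither listed nor needed, are in the scene too. What is shaped like the winged_knob but red is not meant.

How it is judged:
By the outcome, as a careful person would: the job done as asked, in the order asked, and still so for the second after the job is handed in, with the robot touching nothing.
It also fails if it takes over 54 s, if anything falls off the work surface, if the arm or the gripper's body presses on something with over 40 N, if the wrist force passes 120 N, or if a joint passes its speed limit or range.

## Robot

A 6-joint arm with a two-finger parallel gripper is mounted at the origin on the work surface. World frame = base frame: x ahead of the robot, y to its left, z up, the work surface at z = 0. Lengths are in m, angles in rad, forces in N, time in s.
With the tool pointing down it reaches from about 0.35 to 0.85 m from the base axis. Payload 8.1 kg.
Tool frame: the origin (TCP) lies at the very end of the fingers, on their centre line; the grasp point (between the pads) lies 19 mm behind it; z points along the fingers, y is the line along which they close (so a half turn about z gives the same grasp; the last joint's range is limited). The gripper opens to 93 mm and grips with 3 to 60 N. Pads are 15 mm wide; open, the fingers measure 128 mm over their backs; the gripper's body (75 mm by 188 mm) begins 65 mm behind the grasp point.
Start: joints at [1.165, 0.13, 1.488, -0, 1.523, -0.085], TCP at [0.189, 0.569, 0.219] pointing down, gripper open.
Joint ranges: [-2.96, 2.96], [-0.89, 2.26], [0.02, 2.5], [-1.34, 4.48], [0, 2.73], [-2.66, 2.66]. Speed limits (rad/s): [2.39, 2.39, 2.79, 3.14, 3.14, 3.14].

## Interface

Orientations are given as a rotation vector (axis times angle).
In Python, from plant import robot, imaging gives the robot as it stands.
- The arm moves only by the tool jog_arm, never from a script. Its argument "rows" is a list of rows, each a list of 2 entries, a list of its own where there are three numbers: the shift along the tool's x, y, z each as a share of 0.2 m, from -1 to 1, then the turn, a rotation vector about the tool's x, y, z each as a share of pi/2 rad, from -1 to 1. A call has 1 to 5 rows; each row is the pose to reach, as a shift and turn from the pose commanded when the call began, along the tool's axes at that moment; what a row does not reach only later rows make up. A row lasts 1/10 s, in which the tool goes at most 50 mm and 8.59 degrees, less where a joint would pass 70% of its speed; a pose out of reach is approached as far as the arm can. A call with a number of a shift or a turn outside -1 to 1 is refused whole. A call with a gripper value outside its range is refused whole. "hand" is the closure, from -1 (fully open) to 1 (shut), set as the call begins (left out, the last holds). The fingers move at their own pace and stop on an object; "squeeze" is the grip in N (left out, the last holds). Time passes only in rows, so rows that repeat a pose let the fingers close. It gives the time, the measured TCP pose, the force, the opening and the grip force at its end, in the units of the state.
- robot.read_state(): the state, without advancing time (a new reading comes with each control period).
- imaging.read_camera(name): name is "scene" or "side" or "wrist"; returns a dict with "frame" (420x560x3 uint8, red, green, blue), "vertical_fov" (degrees; the focal length in pixels is half the picture's height over the tangent of half this angle, whatever the lens; pixels are square), "cx", "cy" (the principal point, pixels), "R" (3x3) and "t" (3): a world point X has camera coordinates R X + t. Camera axes: x right, y down, z forward; pixel columns grow to the right and rows downward; lengths in m; the calibration is good to about 2 mm. A picture is of the moment at which its call begins. There is no depth.
- robot.close_job(): hands the job in; it is judged then, once.
The state is a dict: "t": time; "q": joint angles; "dq": joint speeds; "joint_torque": joint torques, N m; "tool_pos": TCP position; "orientation": TCP orientation; "force": force on the tool from outside, world axes, zero at the start; "wrist_torque": the same for the moment, N m; "opening": finger opening in m; "gripper_force": force on a finger pad.
Only numpy, scipy, OpenCV 4.12 (cv2) and the standard library are available. Lean on these libraries where they do the work, as an engineer would, in place of code of your own. Each camera call takes 0.05 s, during which the arm holds its last target. There are 200 camera calls.

## Working session

There is one attempt and no reset: what is moved stays moved. The work goes in short steps, Python scripts to look and compute and a tool call to move; the robot and the scene stay as the last step left them, time stands still between calls to the robot, and variables do not carry over. Pictures are saved under pics/ and viewed, at most 10 in all, crops included, and the job is handed in when it is done.

Besides the shell and the picture viewer there is one more tool, called after "Request:" as name(argument=value, ...) on one line, values as JSON. jog_arm: Moves the arm, as the interface text tells. Its arguments: {"type":"object","properties":{"rows":{"type":"array"},"hand":{"type":"number"},"squeeze":{"type":"number"}},"required":["rows"]}

```bash
mkdir -p pics; ls; cat > h.py <<'E'
import numpy as np, cv2
from plant import robot, imaging
from scipy.spatial.transform import Rotation as Ro
def shot(n,name):
    c=imaging.read_camera(n); cv2.imwrite(f'pics/{name}.png',c['frame'][:,:,::-1]); np.save(f'pics/{name}.npy',c,allow_pickle=True); return c
def load(name): return np.load(f'pics/{name}.npy',allow_pickle=True).item()
def f(c): return c['frame'].shape[0]/2/np.tan(np.radians(c['vertical_fov'])/2)
def ray(c,u,v):
    R=np.array(c['R']);t=np.array(c['t']); d=R.T@np.array([(u-c['cx'])/f(c),(v-c['cy'])/f(c),1.]); return -R.T@t,d/np.linalg.norm(d)
def plane(c,u,v,z):
    o,d=ray(c,u,v); return o+d*(z-o[2])/d[2]
def proj(c,X):
    p=np.array(c['R'])@np.array(X)+np.array(c['t']); return np.array([c['cx']+f(c)*p[0]/p[2],c['cy']+f(c)*p[1]/p[2]])
def tri(c1,p1,c2,p2):
    o1,d1=ray(c1,*p1);o2,d2=ray(c2,*p2); s=np.linalg.lstsq(np.c_[d1,-d2],o2-o1,rcond=None)[0]
    a,b=o1+s[0]*d1,o2+s[1]*d2; return (a+b)/2,np.linalg.norm(a-b)
E
python3 - <<'E'
from h import *
for n in ['scene','side','wrist']:
    c=shot(n,n+'0'); print(n,c['vertical_fov'],-np.array(c['R']).T@c['t'])
print(robot.read_state())
a=[cv2.imread(f'pics/{n}0.png') for n in ['scene','side']]
E
```

```text
pics
scene 44.85571540467064 [ 1.29603479 -0.43030596  0.8569733 ]
side 57.410043307608255 [0.21942812 0.46605806 0.75123326]
wrist 68.53853772244909 [0.11492347 0.59596675 0.38328459]
{'t': 0.15, 'q': array([ 1.16460396e+00,  1.31015460e-01,  1.48903963e+00,  2.94736996e-06,
        1.52300739e+00, -8.54032381e-02]), 'dq': array([-7.89237271e-04, -4.13286405e-03, -3.05969397e-03, -8.68939487e-05,
       -7.00861397e-04, -5.36526087e-04]), 'joint_torque': array([ 7.09748729e-04, -5.60478938e+01, -4.92332661e+01,  7.68905226e-02,
        3.05969466e-02, -7.23896710e-05]), 'tool_pos': array([0.18899072, 0.56898465, 0.21780607]), 'orientation': array([-5.01679117e-01, -3.10091155e+00,  2.23801528e-03]), 'force': array([ 0.05326498, -0.42867291, -0.52209611]), 'wrist_torque': array([-0.00628861,  0.01925693,  0.0209833 ]), 'gripper_force': 0.0, 'opening': 0.09293926088642467}
```

View pics/scene0.png

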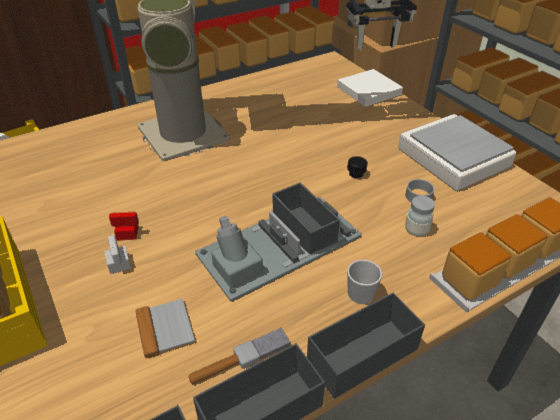

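View pics/side0.png

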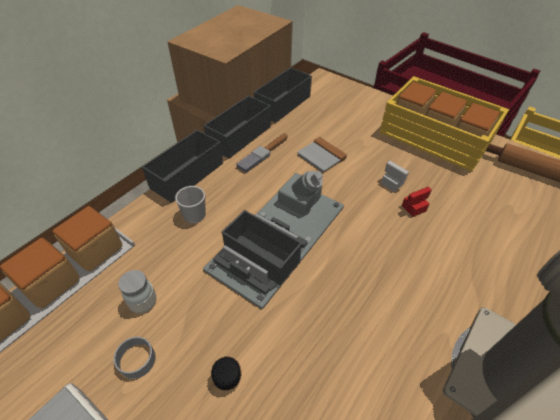

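The scene view shows the aluminium knob at (118,255) and the red one at (124,225). The shaft is at (226,222) and the tin at (305,217). In the side view the knob is at (396,175), the shaft at (313,180) and the clamp plate's near corner at (263,300). I'll zoom in.

```bash
python3 - <<'E'
from h import *
S=load('scene0')['frame'][:,:,::-1];D=load('side0')['frame'][:,:,::-1]
def cr(I,u,v,w=50,h=37): return cv2.resize(I[v-h:v+h,u-w:u+w],(400,296),interpolation=cv2.INTER_CUBIC)
cv2.imwrite('pics/z0.png',np.vstack([np.hstack([cr(S,118,252),cr(S,228,240)]),np.hstack([cr(D,396,175),cr(D,305,190)])]))
s,d=load('scene0'),load('side0')
print(tri(s,(118,252),d,(396,175)),tri(s,(225,220),d,(314,178)))
# plate corners
for uv in [(197,253),(235,291),(361,235),(318,197)]: print(plane(s,*uv,.012))
for uv in [(206,268),(264,301),(343,207)]: print('d',plane(d,*uv,.012))
E
```

```text
(array([ 0.42670333, -0.33460944,  0.03429604]), np.float64(0.007373459179405894)) (array([ 0.54866877, -0.11555838,  0.12020094]), np.float64(0.005627933775496758))
[ 0.50349946 -0.17595459  0.012     ]
[ 0.64777409 -0.15240432  0.012     ]
[0.64982799 0.18301323 0.012     ]
[0.48027393 0.17446266 0.012     ]
d [0.63510825 0.18336429 0.012     ]
d [0.47919877 0.16733342 0.012     ]
d [ 0.48634866 -0.16818174  0.012     ]
```

View pics/z0.png

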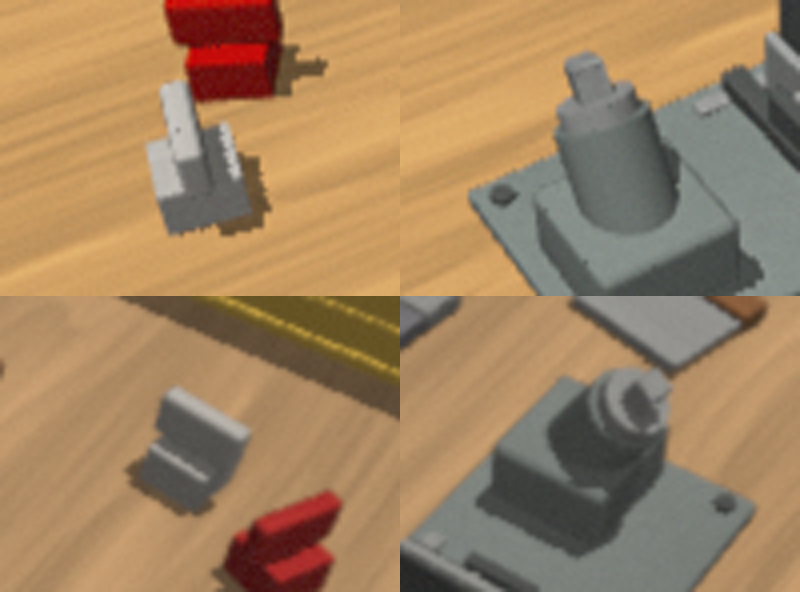

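The zoom shows the bar and hub of the aluminium knob clearly, standing apart from the red one. The shaft is a square stub leaning away from the scene camera, towards the robot. Next I'll work out the bar's direction and the first move.

```bash
cat >> h.py <<'E'
def delta(T,Rt=None):
    "shift/turn shares from the present pose to tcp T, rotation Rt"
    s=robot.read_state(); R0=Ro.from_rotvec(s['orientation']); d=R0.inv().apply(np.array(T)-s['tool_pos'])/.2
    w=(R0.inv()*Rt).as_rotvec()/(np.pi/2) if Rt is not None else np.zeros(3)
    return d.round(4),w.round(4)
def down(yaw):  # tool y at world yaw
    y=np.array([np.cos(yaw),np.sin(yaw),0]); z=np.array([0,0,-1.]); return Ro.from_matrix(np.c_[np.cross(y,z),y,z])
E
python3 - <<'E'
from h import *
s,d=load('scene0'),load('side0')
A=lambda x,y:(68+x/4,215+y/4); B=lambda x,y:(346+x/4,138+y/4)
a1,a2=plane(s,*A(175,85),.064),plane(s,*A(191,153),.064)
b1,b2=plane(d,*B(170,97),.064),plane(d,*B(244,138),.064)
for p,q in((a1,a2),(b1,b2)): v=q-p; print(p,q,np.linalg.norm(v),np.degrees(np.arctan2(v[1],v[0])),(p+q)/2)
m=cv2.inRange(s['frame'],(150,0,0),(255,60,60));print('red',plane(s,124,218,.064))
for T in ([.46,.15,.3],): print(delta(T,down(0.4)))
print(delta([.40,-.3,.25],down(-.7)))
c=load('wrist0'); R0=Ro.from_rotvec(robot.read_state()['orientation'])
print('cam in tool',R0.inv().apply(-np.array(c['R']).T@c['t']-robot.read_state()['tool_pos']), (R0.inv().as_matrix()@np.array(c['R']).T)[:,2])
E
```

```text
[ 0.40748739 -0.33296987  0.064     ] [ 0.46328493 -0.34136905  0.064     ] 0.05642616124413159 -8.560445388133438 [ 0.43538616 -0.33716946  0.064     ]
[ 0.4550501  -0.33907297  0.064     ] [ 0.39800227 -0.3324064   0.064     ] 0.057436033479874436 173.33468341955307 [ 0.42652619 -0.33573968  0.064     ]
red [ 0.36260017 -0.29049699  0.064     ]
(array([-1.9464, -1.5614, -0.4089]), array([-9.000e-04,  3.000e-04,  5.411e-01]))
(array([-2.3712, -3.7908, -0.1557]), array([-7.0000e-04,  9.0000e-04,  1.2414e+00]))
cam in tool [ 0.07881796  0.0020088  -0.16547153] [-2.86664018e-01  5.07927731e-04  9.58031045e-01]
```

Request:
jog_arm(rows=[[[-0.65, -0.52, -0.13], [0, 0, 0]], [[-0.65, -0.52, -0.13], [0, 0, 0]], [[-0.65, -0.52, -0.13], [0, 0, 0]], [[-0.65, -0.52, -0.13], [0, 0, 0]]], hand=-1)

```text
t: 0.55
tool_pos: [0.2817, 0.4269, 0.2453]
orientation: [0.505, 3.099, -0.0]
force: [-0.2, 0.5, -0.0]
opening: 0.0927
gripper_force: 0.0
```

Request:
jog_arm(rows=[[[-0.65, -0.52, -0.13], [0, 0, 0]], [[-0.65, -0.52, -0.13], [0, 0, 0]], [[-0.65, -0.52, -0.13], [0, 0, 0]], [[-0.65, -0.52, -0.13], [0, 0, 0]]])

```text
t: 0.95
tool_pos: [0.3722, 0.2869, 0.2714]
orientation: [0.506, 3.099, -0.0]
force: [0.1, -0.4, 0.7]
opening: 0.0927
gripper_force: 0.0
```

Request:
jog_arm(rows=[[[-0.65, -0.52, -0.13], [0, 0, 0]], [[-0.65, -0.52, -0.13], [0, 0, 0]], [[-0.65, -0.52, -0.13], [0, 0, 0]], [[-0.65, -0.52, -0.13], [0, 0, 0]]])

```text
t: 1.35
tool_pos: [0.4626, 0.1468, 0.2972]
orientation: [0.507, 3.099, -0.001]
force: [-0.7, -0.1, -0.1]
opening: 0.093
gripper_force: 0.0
```

Request:
jog_arm(rows=[[[-0.2, -0.78, 0], [0, 0, 0]], [[-0.2, -0.78, 0], [0, 0, 0]], [[-0.2, -0.78, 0], [0, 0, 0]], [[-0.2, -0.78, 0], [0, 0, 0]], [[-0.2, -0.78, 0], [0, 0, 0]]])

```text
t: 1.85
tool_pos: [0.4495, -0.0118, 0.2965]
orientation: [-0.508, -3.1, -0.0]
force: [0.4, 0.9, 0.1]
opening: 0.0931
gripper_force: 0.0
```

Request:
jog_arm(rows=[[[-0.2, -0.78, 0], [0, 0, 0]], [[-0.2, -0.78, 0], [0, 0, 0]], [[-0.2, -0.78, 0], [0, 0, 0]], [[-0.2, -0.78, 0], [0, 0, 0]], [[-0.2, -0.78, 0], [0, 0, 0]]])

```text
t: 2.35
tool_pos: [0.4387, -0.1708, 0.2963]
orientation: [-0.504, -3.1, -0.001]
force: [0.3, 0.2, -0.9]
opening: 0.093
gripper_force: 0.0
```

```bash
python3 - <<'E'
from h import *
c=shot('wrist','w1'); p=proj(c,[.552,-.1155,.115]); k=proj(c,[.43,-.336,.04]); print(p,k)
I=c['frame'][:,:,::-1]; u,v=p.astype(int); v=min(max(v,60),360); u=min(max(u,80),480)
cv2.imwrite('pics/w1z.png',cv2.resize(I[v-60:v+60,u-80:u+80],(800,600),interpolation=cv2.INTER_CUBIC)); print(u-80,v-60)
E
```

```text
[349.83330388 259.45947383] [166.64233403 206.75204062]
269 199
```

View pics/w1z.png

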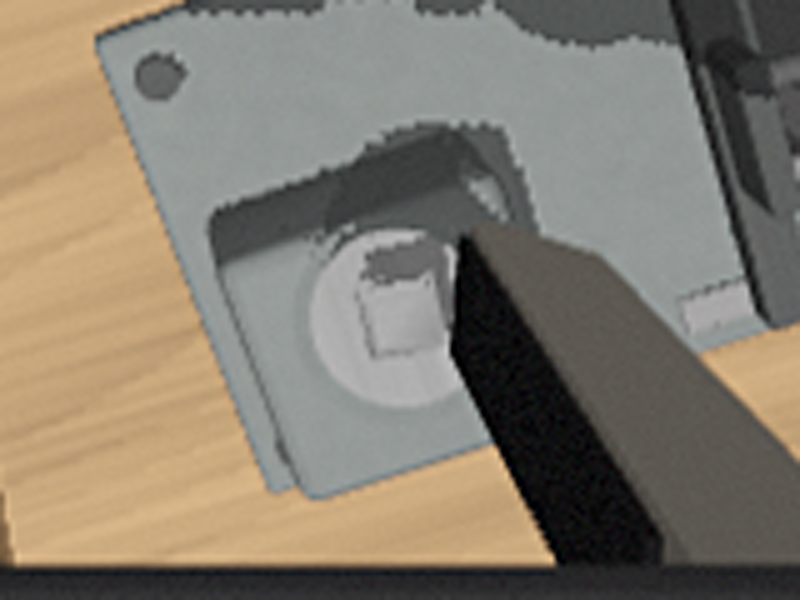

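Request:
jog_arm(rows=[[[-0.2, -0.78, 0.5], [0, 0, -0.11]], [[-0.2, -0.78, 0.5], [0, 0, -0.11]], [[-0.2, -0.78, 0.5], [0, 0, -0.11]], [[-0.2, -0.78, 0.5], [0, 0, -0.11]], [[-0.2, -0.78, 0.5], [0, 0, -0.11]]])

```text
t: 2.9
tool_pos: [0.4262, -0.3311, 0.1922]
orientation: [-0.233, -3.128, -0.006]
force: [-1.1, 1.1, 0.1]
opening: 0.0924
gripper_force: 0.0
```

The crop shows the neck's round end face centred near (400,318), with the bright square shaft tip at (362-443, 280-358). The finger covers only the right edge of the disc. Next I'll compute the shaft pose and look at the knob from here.

```bash
python3 - <<'E'
from h import *
c=load('w1'); P=lambda x,y:(269+(x+.5)/5-.5,199+(y+.5)/5-.5)
foot=plane(c,*P(400,318),.110); print('foot',foot)
e=plane(c,*P(97,40),.012)-plane(c,*P(275,490),.012); print('edge',e,np.degrees(np.arctan2(e[1],e[0])),plane(c,*P(97,40),.012))
yaw=np.arctan2(e[1],e[0])
for y in (yaw,):
    a=np.array([-.5*np.cos(y),-.5*np.sin(y),.866]); ex=np.array([.866*np.cos(y),.866*np.sin(y),.5]); ey=np.cross(a,ex)
    def on(p,h):
        o,d=ray(c,*P(*p)); q=o+d*((foot+h*a-o)@a)/(d@a)-foot; return np.array([q@ex,q@ey])*1e3
    q=[on(p,.024) for p in((362,285),(432,279),(443,350),(372,358))]; print('tip',np.round(q,1), np.mean(q,0))
    for i in range(4):
        v=q[(i+1)%4]-q[i]; print(np.linalg.norm(v),np.degrees(np.arctan2(v[1],v[0])))
    print('disc',[on(p,0) for p in((310,318),(400,228),(400,408))])
c=shot('wrist','w2'); p=proj(c,[.43,-.336,.05]); print(p)
u,v=p.astype(int); v=min(max(v,105),315); u=min(max(u,140),420)
cv2.imwrite('pics/w2z.png',cv2.resize(c['frame'][v-105:v+105,u-140:u+140,::-1],(800,600),interpolation=cv2.INTER_CUBIC)); print(u-140,v-105)
E
```

```text
foot [ 0.55787153 -0.11752088  0.11      ]
edge [-0.16712103 -0.00799392  0.        ] -177.26145089655782 [ 0.49242745 -0.17372675  0.012     ]
tip [[57.4  7.7]
 [50.6 -7. ]
 [20.6 -5.3]
 [27.4 10.7]] [38.98705129  1.52829768]
16.189883337709844 -114.83861889487184
30.088131019856654 176.69319171062543
17.38264028511217 66.75237408439662
30.128987337241092 -5.742486724588083
disc [array([13.59166992, 21.01999078]), array([37.46875662, -6.06124428]), array([-43.6011723 ,   7.05327265])]
[273.68023545 201.08382236]
133 96
```

View pics/w2z.png

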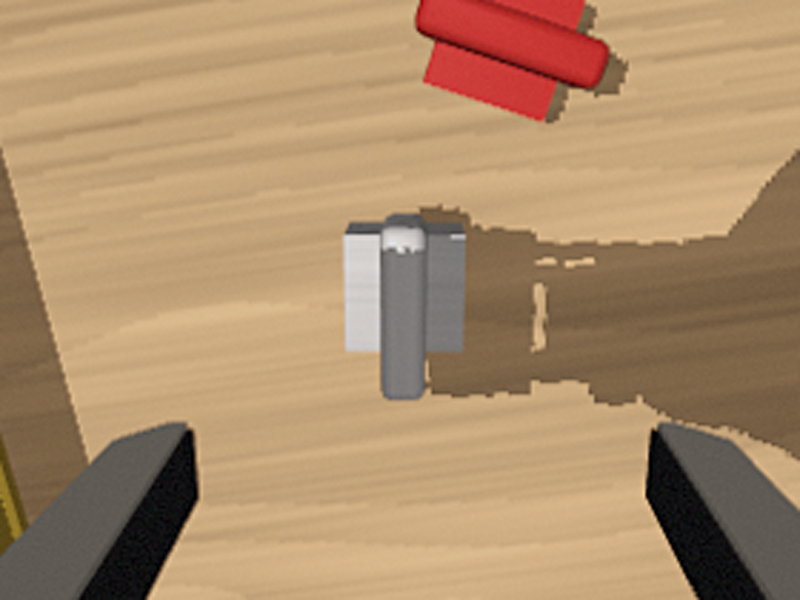

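The knob's bar is vertical in the crop at x 381-426, so it is parallel to tool x. The hub top's corners are at (345,235), (465,233), (345,352) and (464,352). The red knob is clear of it at the top right.

```bash
python3 - <<'E'
from h import *
c=load('w2'); P=lambda x,y:(133+(x+.5)/2.857-.5,96+(y+.5)/2.857-.5)
q=np.array([plane(c,*P(*p),.030) for p in((345,235),(465,233),(464,352),(345,352))]); print('hub',q,q.mean(0),np.linalg.norm(np.diff(q,axis=0),axis=1))
b=np.array([plane(c,*P(*p),.064) for p in((403,222),(403,398),(381,350),(426,350))]);print('bar',b,b[:2].mean(0),np.linalg.norm(b[0]-b[1]),np.linalg.norm(b[2]-b[3]))
R0=Ro.from_rotvec(robot.read_state()['orientation']);y=R0.apply([0,1,0]);ty=np.arctan2(y[1],y[0]);print('toolY yaw',np.degrees(ty),'bar',[np.degrees(np.arctan2(*(v[1::-1])))for v in(b[1]-b[0],q[3]-q[0],q[2]-q[1])])
kc=q.mean(0)[:2]
print(delta([*kc,.034],down(ty)))
c=load('w1'); P=lambda x,y:(269+(x+.5)/5-.5,199+(y+.5)/5-.5)
foot=plane(c,*P(400,318),.110); y=np.radians(2.74)
a=np.array([-.5*np.cos(y),-.5*np.sin(y),.866]); ex=np.array([.866*np.cos(y),.866*np.sin(y),.5]); ey=np.cross(a,ex)
def on(p,h):
    o,d=ray(c,*P(*p)); w=o+d*((foot+h*a-o)@a)/(d@a)-foot; return np.array([w@ex,w@ey])*1e3
t=[on(p,.024) for p in((362,285),(432,279),(443,350),(372,358))]; print('tip',np.round(t,1), np.mean(t,0))
for i in range(4):
    v=t[(i+1)%4]-t[i]; print(np.linalg.norm(v),np.degrees(np.arctan2(v[1],v[0])))
print('disc',[on(p,0) for p in((310,318),(400,228),(400,408))])
E
```

```text
hub [[ 0.4064703  -0.35478279  0.03      ]
 [ 0.41240229 -0.30990456  0.03      ]
 [ 0.4591497  -0.31659265  0.03      ]
 [ 0.45223324 -0.36274047  0.03      ]] [ 0.43256388 -0.33600512  0.03      ] [0.04526857 0.04722341 0.04666325]
bar [[ 0.3991073  -0.33092167  0.064     ]
 [ 0.46171157 -0.34061585  0.064     ]
 [ 0.4427575  -0.34549997  0.064     ]
 [ 0.44510028 -0.32986757  0.064     ]] [ 0.43040943 -0.33576876  0.064     ] 0.06335038296717412 0.015806972680074475
toolY yaw 81.51835516298895 bar [np.float64(-8.802256989130068), np.float64(-9.864482731028195), np.float64(-8.14197695816541)]
(array([-0.0339, -0.029 ,  0.8007]), array([ 0.002 , -0.0022,  0.    ]))
tip [[ -9.6  -6.6]
 [ -5.6   9.2]
 [ 10.6   5.6]
 [  7.1 -10.5]] [ 0.5818797  -0.56099687]
16.35960402378756 75.81488805910732
16.58710223774762 -12.605917681673251
16.485841765013966 -102.2396429044475
17.14384823202626 166.95254344707843
disc [array([ -7.23447101, -21.13154299]), array([-21.05843452,   8.11541834]), array([20.59135276, -7.93541617])]
```

Request:
jog_arm(rows=[[[-0.03, -0.03, 0.25], [0, 0, 0]], [[-0.03, -0.03, 0.5], [0, 0, 0]], [[-0.03, -0.03, 0.7], [0, 0, 0]], [[-0.03, -0.03, 0.79], [0, 0, 0]], [[-0.03, -0.03, 0.79], [0, 0, 0]]])

```text
t: 3.45
tool_pos: [0.432, -0.3342, 0.0361]
orientation: [-0.228, -3.13, -0.006]
force: [-0.8, 0.3, 0.3]
opening: 0.093
gripper_force: 0.0
```

Request:
jog_arm(rows=[[[0, 0, 0], [0, 0, 0]], [[0, 0, 0], [0, 0, 0]], [[0, 0, 0], [0, 0, 0]], [[0, 0, 0], [0, 0, 0]], [[0, 0, 0], [0, 0, 0]]], hand=1, squeeze=40)

```text
t: 3.95
tool_pos: [0.4327, -0.3389, 0.0395]
orientation: [0.233, 3.132, -0.001]
force: [0.8, 0.7, -0.6]
opening: 0.0574
gripper_force: 0.0
```

Request:
jog_arm(rows=[[[0, 0, 0], [0, 0, 0]], [[0, 0, 0], [0, 0, 0]], [[0, 0, 0], [0, 0, 0]]])

```text
t: 4.25
tool_pos: [0.4321, -0.3385, 0.0385]
orientation: [-0.233, -3.133, -0.0]
force: [-0.5, 0.0, -0.4]
opening: 0.0337
gripper_force: 0.0
```

Request:
jog_arm(rows=[[[0, 0, 0], [0, 0, 0]], [[0, 0, 0], [0, 0, 0]], [[0, 0, 0], [0, 0, 0]], [[0, 0, 0], [0, 0, 0]]])

```text
t: 4.65
tool_pos: [0.4322, -0.3384, 0.0386]
orientation: [-0.232, -3.133, 0.0]
force: [1.1, -0.6, -0.3]
opening: 0.0157
gripper_force: 40.0
```

```bash
cat >> h.py <<'E'
yw=np.radians(2.74)
AX=np.array([-.5*np.cos(yw),-.5*np.sin(yw),.8660]); EX=np.array([.866*np.cos(yw),.866*np.sin(yw),.5]); EY=np.cross(AX,EX)
FOOT=np.array([.5579,-.1175,.110])
def tool_at(ang): # knob x (= -tool x) at ang in EX,EY frame
    kx=np.cos(ang)*EX+np.sin(ang)*EY; x=-kx; z=-AX; return Ro.from_matrix(np.c_[x,np.cross(z,x),z])
E
python3 - <<'E'
from h import *
s=robot.read_state(); print(s['tool_pos'],s['opening'],s['gripper_force'],s['q'])
R0=Ro.from_rotvec(s['orientation']);print(R0.as_matrix().round(4))
for k in range(-2,3):
    R=tool_at(np.radians(-13+90*k)); print(k,(R0.inv()*R).as_rotvec()/(np.pi/2))
E
```

```text
[ 0.43222662 -0.33844877  0.03858019] 0.01567656486405752 39.98892903327942 [-7.57666880e-01  1.57121420e-01  1.80213080e+00 -7.08930978e-05
  1.18237650e+00 -2.18047084e+00]
[[-9.891e-01  1.474e-01 -1.000e-04]
 [ 1.474e-01  9.891e-01 -0.000e+00]
 [ 1.000e-04 -0.000e+00 -1.000e+00]]
-2 [ 0.50141303 -0.10759287 -1.91333865]
-1 [-0.31161291 -0.20150568  0.99423609]
0 [-0.06994864 -0.32598033  0.01934782]
1 [ 0.19983571 -0.30903044 -0.95578442]
2 [ 0.50141303 -0.10759287 -1.91333865]
```

Request:
jog_arm(rows=[[[0, 0, -0.1], [0, 0, 0]], [[0, 0, -0.3], [0, 0, 0]], [[0, 0, -0.55], [0, 0, 0]], [[0, 0, -0.8], [0, 0, 0]], [[0, 0, -0.8], [0, 0, 0]]])

```text
t: 5.15
tool_pos: [0.4355, -0.3414, 0.2076]
orientation: [0.231, 3.123, -0.013]
force: [-0.8, -0.7, -1.5]
opening: 0.0156
gripper_force: 40.0
```

Request:
jog_arm(rows=[[[0, 0, 0], [-0.07, -0.326, 0.02]], [[0, 0, 0], [-0.07, -0.326, 0.02]], [[0, 0, 0], [-0.07, -0.326, 0.02]], [[0, 0, 0], [-0.07, -0.326, 0.02]], [[0, 0, 0], [-0.07, -0.326, 0.02]]])

```text
t: 5.65
tool_pos: [0.4299, -0.3378, 0.1958]
orientation: [0.242, 2.611, 0.1]
force: [-0.3, -0.0, -2.2]
opening: 0.0162
gripper_force: 40.0
```

```bash
python3 - <<'E'
from h import *
s=robot.read_state(); print(s['tool_pos'],s['opening'],s['gripper_force'],s['q'])
print(delta(FOOT+.1086*AX,tool_at(np.radians(-13))))
E
```

```text
[ 0.42992412 -0.33782173  0.19578894] 0.016172067484000033 39.98804211616516 [-1.08406586 -0.32424669  2.04789244  0.50206354  1.22321953 -2.59771461]
(array([-0.1278,  1.1295,  0.1753]), array([ 0.0006, -0.0007, -0.0037]))
```

Request:
jog_arm(rows=[[[-0.06, 0.56, 0.0], [0, 0, 0]], [[-0.06, 0.56, 0.0], [0, 0, 0]], [[-0.06, 0.56, 0.0], [0, 0, 0]], [[-0.06, 0.56, 0.0], [0, 0, 0]]])

```text
t: 6.05
tool_pos: [0.4601, -0.2287, 0.218]
orientation: [0.231, 2.612, 0.096]
force: [0.5, -0.2, -2.6]
opening: 0.0156
gripper_force: 40.0
```

Request:
jog_arm(rows=[[[-0.06, 0.56, 0.1], [0, 0, 0]], [[-0.06, 0.56, 0.1], [0, 0, 0]], [[-0.06, 0.56, 0.1], [0, 0, 0]], [[-0.06, 0.56, 0.1], [0, 0, 0]], [[-0.06, 0.56, 0.1], [0, 0, 0]]])

```text
t: 6.55
tool_pos: [0.4962, -0.1227, 0.2182]
orientation: [0.234, 2.612, 0.095]
force: [0.4, -0.2, -2.1]
opening: 0.0156
gripper_force: 40.0
```

```bash
python3 - <<'E'
from h import *
a=shot('scene','s3');b=shot('side','d3');w=shot('wrist','w3')
s=robot.read_state(); print(s['tool_pos'],s['opening'],s['gripper_force'],s['q'])
print(delta(FOOT+.1086*AX,tool_at(np.radians(-13))))
def cr(c,u,v,w,h): return cv2.resize(c['frame'][v-h:v+h,u-w:u+w,::-1],(400,300),interpolation=cv2.INTER_CUBIC)
for c in(a,b): print(proj(c,FOOT+.024*AX),proj(c,s['tool_pos']-.0386*AX))
cv2.imwrite('pics/z3.png',np.hstack([cr(a,225,215,48,36),cr(b,310,178,48,36)]))
cv2.imwrite('pics/z3.png',np.vstack([cv2.imread('pics/z3.png'),np.hstack([cr(w,280,210,280,210),np.zeros((300,400,3),np.uint8)])]))
E
```

```text
[ 0.49582798 -0.12373871  0.2180372 ] 0.015509475871862409 39.98851954936981 [-0.55972588 -0.64448066  2.22697938  0.31842469  1.1366004  -2.02117817]
(array([0.004 , 0.0159, 0.0806]), array([-0.0009, -0.0004, -0.0016]))
[224.25139935 216.46028059] [213.82734011 189.69157236]
[317.04151318 174.22392565] [331.80004511 161.20578137]
```

View pics/z3.png

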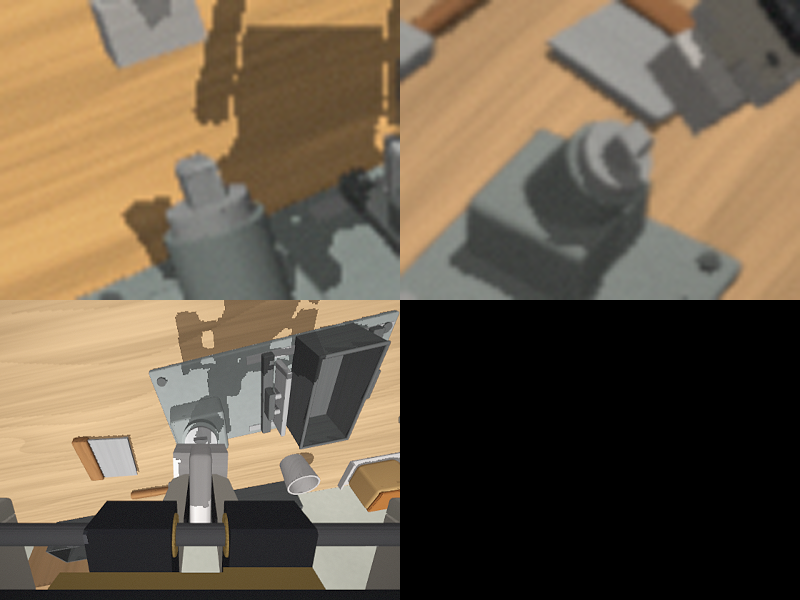

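The scene crop shows the hub's mouth edge from (118,67) to (207,40) and the shaft tip at (197,158). In the side crop the shaft tip is near (635,135) and the hub's lower corner is near (697,132). I'll check these against projections.

```bash
python3 - <<'E'
from h import *
s=robot.read_state();R=Ro.from_rotvec(s['orientation']);o=s['tool_pos']+R.apply([0,0,.0386])
for n,(u0,v0),dx in(('s3',(177,179),0),('d3',(262,142),400)):
    c=load(n)
    for x in(-1,1):
        for y in(-1,1):
            p=proj(c,o+R.apply([.023*x,.023*y,0])); q=proj(c,FOOT+.024*AX+R.apply([.0065*x,.0065*y,0])); print(n,x,y,((p-[u0,v0])/.24+[dx,0]).round(),((q-[u0,v0])/.24+[dx,0]).round())
print(delta(FOOT+.0386*AX,tool_at(np.radians(-13))))
c=load('w3');print('mouth in wrist',[(proj(c,o+R.apply([.023*x,.023*y,-.03]))).round(1) for x,y in((1,-1),(1,1))],[proj(c,o+R.apply([x,0,-.064])).round(1) for x in(.032,-.032)])
E
python3 -c "
import cv2;I=cv2.imread('pics/w3.png');cv2.imwrite('pics/w3z.png',cv2.resize(I[150:300,180:380],(800,600),interpolation=cv2.INTER_CUBIC))"
```

```text
s3 -1 -1 [116.  67.] [187. 163.]
s3 -1 1 [205.  36.] [211. 154.]
s3 1 -1 [104.  53.] [183. 158.]
s3 1 1 [189.  24.] [207. 149.]
d3 -1 -1 [694.  30.] [630. 120.]
d3 -1 1 [638.  60.] [615. 129.]
d3 1 -1 [742.  99.] [643. 139.]
d3 1 1 [688. 132.] [628. 148.]
(array([0.0038, 0.0164, 0.4305]), array([-0.0009, -0.0004, -0.0016]))
mouth in wrist [array([237.8, 215.2]), array([315.5, 215.3])] [array([275.9, 219.2]), array([276.2, 332.2])]
```

View pics/w3z.png

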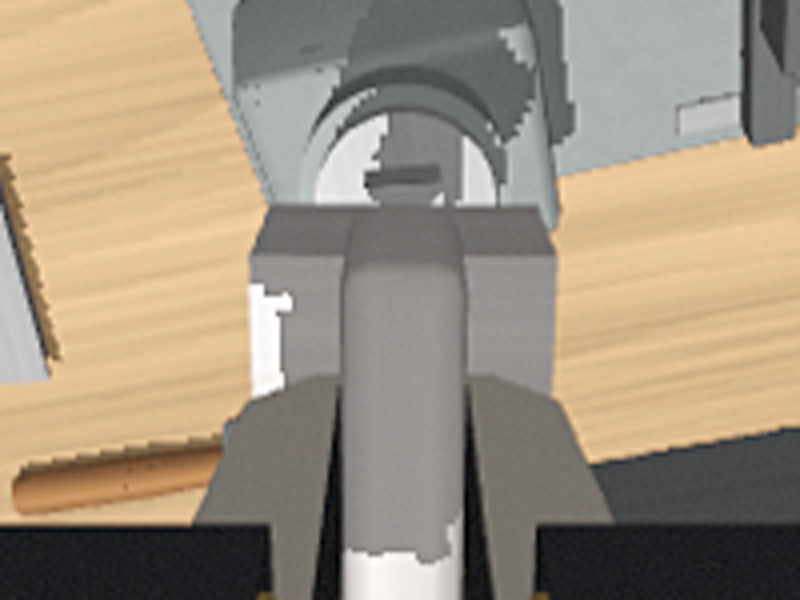

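Knob projection matches the scene and side views to under 1 mm. The wrist view puts the fingers' own centre line about 2.5 mm off its calibrated place, which is a camera offset. Relative to the bar, the disc at (406,200) is only about 1 mm to +y. So I shift +1 mm in y and go on along the axis.

Request:
jog_arm(rows=[[[0, 0.005, 0.1], [0, 0, 0]], [[0, 0.005, 0.2], [0, 0, 0]], [[0, 0.005, 0.28], [0, 0, 0]], [[0, 0.005, 0.28], [0, 0, 0]]], squeeze=40)

```text
t: 7.1
tool_pos: [0.523, -0.1206, 0.1669]
orientation: [0.239, 2.615, 0.098]
force: [-0.9, 0.9, -2.3]
opening: 0.0155
gripper_force: 40.0
```

Request:
jog_arm(rows=[[[0, 0, 0.015], [0, 0, 0]], [[0, 0, 0.03], [0, 0, 0]], [[0, 0, 0.045], [0, 0, 0]], [[0, 0, 0.06], [0, 0, 0]], [[0, 0, 0.06], [0, 0, 0]]])

```text
t: 7.6
tool_pos: [0.5305, -0.1207, 0.1604]
orientation: [0.235, 2.609, 0.094]
force: [-1.0, -4.0, -2.9]
opening: 0.0158
gripper_force: 40.0
```

```bash
python3 - <<'E'
from h import *
for i in range(3):
    s=robot.read_state(); print(s['tool_pos'],s['force'],s['wrist_torque'])
d=s['tool_pos']-FOOT; print(d@EX,d@EY,d@AX-.0386, delta(FOOT+.0386*AX,tool_at(np.radians(-13))))
E
```

```text
[ 0.53054358 -0.12073681  0.16037997] [-0.97306841 -4.03235554 -2.9011176 ] [-0.80727495  0.62832969 -0.40231445]
[ 0.53054358 -0.12073681  0.16037997] [-0.97306841 -4.03235554 -2.9011176 ] [-0.80727495  0.62832969 -0.40231445]
[ 0.53054358 -0.12073681  0.16037997] [-0.97306841 -4.03235554 -2.9011176 ] [-0.80727495  0.62832969 -0.40231445]
0.0013924069503807243 -0.0019252815964209118 0.018768991500508272 (array([0.0091, 0.008 , 0.0938]), array([-0.0012,  0.001 , -0.0002]))
```

Request:
jog_arm(rows=[[[0, 0, 0.0], [0, 0, 0]], [[0, -0.003, 0.01], [0, 0, 0]], [[0, -0.003, 0.02], [0, 0, 0]], [[0, -0.003, 0.02], [0, 0, 0]]])

```text
t: 8.0
tool_pos: [0.5324, -0.1207, 0.156]
orientation: [0.236, 2.61, 0.095]
force: [-0.5, -5.1, -1.6]
opening: 0.0158
gripper_force: 40.0
```

Request:
jog_arm(rows=[[[0, -0.005, 0.0], [0, 0, 0]], [[0, -0.005, 0.01], [0, 0, 0]], [[0, -0.005, 0.02], [0, 0, 0]], [[0, -0.005, 0.02], [0, 0, 0]]])

```text
t: 8.4
tool_pos: [0.534, -0.1208, 0.1519]
orientation: [0.236, 2.611, 0.097]
force: [1.5, -2.3, -2.8]
opening: 0.0159
gripper_force: 40.0
```

Request:
jog_arm(rows=[[[0, 0, 0.01], [0, 0, 0]], [[0, 0, 0.02], [0, 0, 0]], [[0, 0, 0.03], [0, 0, 0]], [[0, 0, 0.03], [0, 0, 0]]])

```text
t: 8.8
tool_pos: [0.5369, -0.1208, 0.1468]
orientation: [0.236, 2.611, 0.097]
force: [-0.2, -1.6, -2.3]
opening: 0.0156
gripper_force: 40.0
```

```bash
python3 - <<'E'
from h import *
s=robot.read_state(); R=Ro.from_rotvec(s['orientation'])
d=s['tool_pos']-FOOT; print(d@EX,d@EY,d@AX-.0386, delta(FOOT+.0386*AX,tool_at(np.radians(-13))))
print('tool axes F',R.inv().apply(s['force']),'M',R.inv().apply(s['wrist_torque']),s['q'])
E
```

```text
9.299675787588849e-05 -0.002273886479054026 0.0037936790557390743 (array([0.003, 0.011, 0.019]), array([ 0.0001, -0.0002, -0.0007]))
tool axes F [ 0.99967827 -1.87126134  1.84394872] M [ 0.25281412  0.34675578 -0.00198475] [-0.49485375 -0.4467319   2.230675    0.32917845  0.92560215 -2.02680148]
```

Request:
jog_arm(rows=[[[0, 0, 0.005], [0, 0, 0]], [[0, 0, 0.01], [0, 0, 0]], [[0, 0, 0.015], [0, 0, 0]], [[0, 0, 0.015], [0, 0, 0]]])

```text
t: 9.2
tool_pos: [0.5385, -0.1208, 0.1446]
orientation: [0.236, 2.611, 0.097]
force: [-0.6, 0.0, -2.2]
opening: 0.0156
gripper_force: 40.0
```

Request:
jog_arm(rows=[[[0, 0, 0.005], [0, 0, 0]], [[0, 0, 0.008], [0, 0, 0]], [[0, 0, 0.008], [0, 0, 0]]])

```text
t: 9.5
tool_pos: [0.5388, -0.1209, 0.1446]
orientation: [0.234, 2.612, 0.096]
force: [-27.9, 3.8, 20.3]
opening: 0.0158
gripper_force: 40.0
```

Request:
jog_arm(rows=[[[0, 0, -0.004], [0, 0, 0]], [[0, 0, -0.006], [0, 0, 0]], [[0, 0, -0.006], [0, 0, 0.05]], [[0, 0, -0.006], [0, 0, 0.1]], [[0, 0, -0.006], [0, 0, 0.15]]], squeeze=60)

```text
t: 10.0
tool_pos: [0.5385, -0.1215, 0.1445]
orientation: [0.546, 2.572, 0.177]
force: [-7.1, -2.3, 2.2]
opening: 0.0154
gripper_force: 60.1
```

```bash
cat >> h.py <<'E'
def rep():
    s=robot.read_state(); R=Ro.from_rotvec(s['orientation']); k=-R.apply([1,0,0]); d=s['tool_pos']-FOOT
    print('t',s['t'],'ang',np.radians(-13)-np.arctan2(k@EY,k@EX),'lat',d@EX,d@EY,'ax',d@AX-.0386)
    print('F',R.inv().apply(s['force']).round(1),'M',R.inv().apply(s['wrist_torque']).round(2),s['opening'],'tilt',np.degrees(np.arccos(-R.apply([0,0,1])@AX)),s['q'].round(2))
E
python3 -c "
from h import *
rep()"
```

```text
t 10.0 ang 0.2388208549022147 lat 0.0002662204985451888 -0.003079203166658403 ax 0.0010803670492636336
F [ 3.8 -4.1 -5.5] M [ 1.03  0.77 -0.41] 0.015443982114394707 tilt 0.3883178156953816 [-0.49 -0.44  2.23  0.33  0.92 -1.79]
```

Request:
jog_arm(rows=[[[0, 0, 0], [0, 0, 0.08]], [[0, 0, 0], [0, 0, 0.16]], [[0, 0, 0], [0, 0, 0.24]], [[0, 0, 0], [0, 0, 0.32]], [[0, 0, 0], [0, 0, 0.32]]])

```text
t: 10.5
tool_pos: [0.5379, -0.1223, 0.1442]
orientation: [1.186, 2.385, 0.344]
force: [-11.3, -7.1, 3.4]
opening: 0.0158
gripper_force: 60.0
```

```bash
python3 -c "
from h import *
rep()"
```

```text
t 10.5 ang 0.7428925646079774 lat -0.00037876404603605016 -0.0038203573168700926 ax 0.0010543369499875013
F [ -0.7 -10.6  -8.7] M [ 2.29 -0.03 -0.11] 0.01584390062846175 tilt 0.4157914003533434 [-0.49 -0.44  2.23  0.33  0.92 -1.28]
```

Request:
jog_arm(rows=[[[0, -0.004, 0], [0, 0, 0.06]], [[0, -0.004, 0], [0, 0, 0.12]], [[0, -0.004, 0], [0, 0, 0.18]], [[0, -0.004, 0], [0, 0, 0.24]], [[0, -0.004, 0], [0, 0, 0.24]]])

```text
t: 11.0
tool_pos: [0.5373, -0.1227, 0.1438]
orientation: [1.634, 2.153, 0.461]
force: [-12.0, -5.7, 3.9]
opening: 0.0155
gripper_force: 60.1
```

```bash
python3 -c "
from h import *
rep()"
```

```text
t 11.0 ang 1.1183878062859358 lat -0.001122200441650574 -0.00418918153019646 ax 0.0010321958346723031
F [-3.1 -9.6 -9.5] M [ 2.25 -0.76 -0.32] 0.01553236496486377 tilt 0.41559519407812234 [-0.5  -0.44  2.23  0.33  0.92 -0.91]
```

Request:
jog_arm(rows=[[[-0.001, -0.003, 0], [0, 0, 0.05]], [[-0.001, -0.003, 0], [0, 0, 0.1]], [[-0.001, -0.003, 0], [0, 0, 0.15]], [[-0.001, -0.003, 0], [0, 0, 0.2]], [[-0.001, -0.003, 0], [0, 0, 0.2]]])

```text
t: 11.5
tool_pos: [0.5369, -0.1227, 0.1435]
orientation: [1.979, 1.902, 0.55]
force: [-12.4, -3.3, 3.8]
opening: 0.0155
gripper_force: 60.7
```

```bash
python3 - <<'E'
from h import *
rep()
a=shot('scene','s4');b=shot('side','d4')
def cr(c,u,v,w,h,W,H): return cv2.resize(c['frame'][v-h:v+h,u-w:u+w,::-1],(W,H),interpolation=cv2.INTER_CUBIC)
cv2.imwrite('pics/z4.png',np.hstack([cr(a,280,210,80,120,400,600),cr(b,270,215,80,120,400,600)]))
E
```

```text
t 11.5 ang 1.431167114166375 lat -0.001672334546600835 -0.004212526450487741 ax 0.001040652416451092
F [-3.5 -8.7 -9.5] M [ 1.93 -1.05 -0.9 ] 0.015547053480614777 tilt 0.4106795630008774 [-0.5  -0.44  2.23  0.33  0.92 -0.6 ]
```

View pics/z4.png

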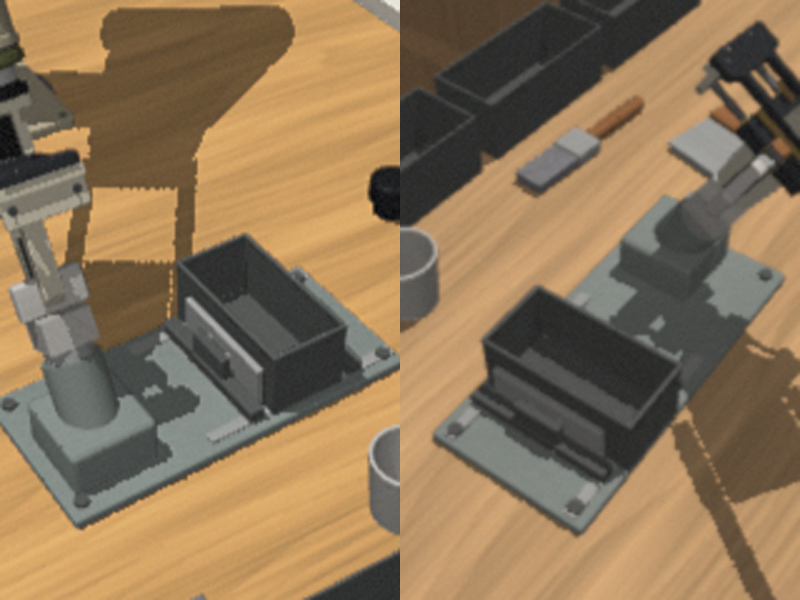

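Both jaws are flat against the tin: the right jaw at (225,350) in the scene crop, the left jaw at (550,410) in the side crop. The knob's underside is on the neck's end face. The twist moment rose from 0.3 to 0.9 N m, so the jaws press with about 20 N. I'll let go now.

Request:
jog_arm(rows=[[[0, 0, 0], [0, 0, 0]], [[0, 0, 0], [0, 0, 0]], [[0, 0, 0], [0, 0, 0]], [[0, 0, 0], [0, 0, 0]], [[0, 0, 0], [0, 0, 0]]], hand=-1)

```text
t: 12.1
tool_pos: [0.5379, -0.1217, 0.1439]
orientation: [1.977, 1.902, 0.554]
force: [-0.5, -0.7, 0.1]
opening: 0.0509
gripper_force: 0.0
```

Request:
jog_arm(rows=[[[0, 0, 0], [0, 0, 0]], [[0, 0, 0], [0, 0, 0]], [[0, 0, 0], [0, 0, 0]], [[0, 0, -0.02], [0, 0, 0]], [[0, 0, -0.05], [0, 0, 0]]])

```text
t: 12.6
tool_pos: [0.5323, -0.1218, 0.1522]
orientation: [1.978, 1.903, 0.553]
force: [0.1, 0.5, -0.5]
opening: 0.0904
gripper_force: 0.0
```

Request:
jog_arm(rows=[[[0, 0, -0.05], [0, 0, 0]], [[0, 0, -0.15], [0, 0, 0]], [[0, 0, -0.3], [0, 0, 0]], [[0, 0, -0.45], [0, 0, 0]], [[0, 0, -0.5], [0, 0, 0]]])

```text
t: 13.1
tool_pos: [0.4829, -0.1253, 0.2434]
orientation: [1.973, 1.898, 0.554]
force: [1.5, 0.1, 0.5]
opening: 0.0926
gripper_force: 0.0
```

```bash
python3 - <<'E'
from h import *
rep()
a=shot('scene','s5');b=shot('side','d5')
def cr(c,u,v,w,h,W,H): return cv2.resize(c['frame'][v-h:v+h,u-w:u+w,::-1],(W,H),interpolation=cv2.INTER_CUBIC)
cv2.imwrite('pics/z5.png',np.hstack([cr(a,260,210,80,120,400,600),cr(b,280,215,80,120,400,600)]))
E
```

```text
t 13.1 ang 1.4292481825230954 lat 0.0015189922430158403 -0.004166823753848178 ax 0.11450498534277206
F [0.1 1.6 0.4] M [ 0.3  -0.16 -0.01] 0.09264658110077989 tilt 0.5143029273318426 [-0.59 -0.7   2.22  0.32  1.2  -0.6 ]
```

View pics/z5.png

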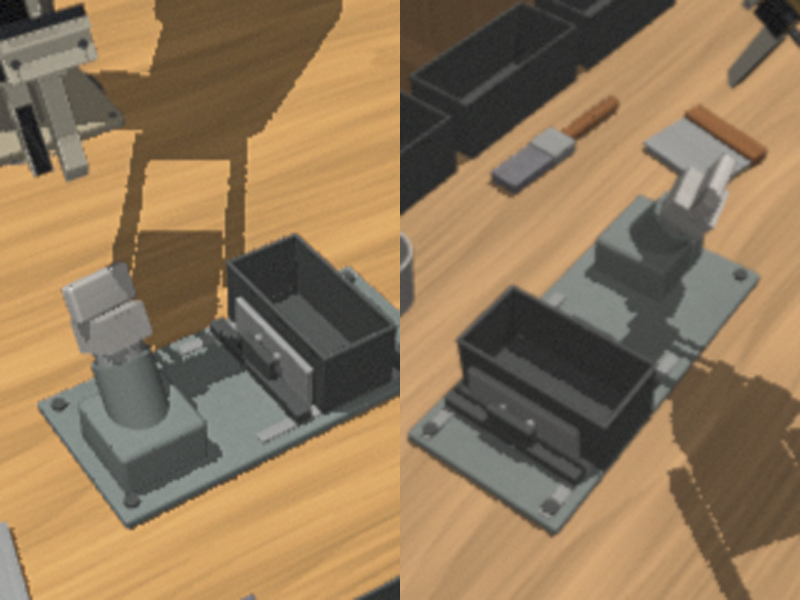

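The tin stands between the jaws and the knob sits on the shaft. A dark line near (125,350) could be a small gap under the hub, so I'll zoom in to check, with the projected fully-home hub corners marked.

```bash
python3 - <<'E'
from h import *
kx=-Ro.from_rotvec(robot.read_state()['orientation']).apply([1,0,0]); ky=np.cross(AX,kx)
F0=np.array([.5579-.0004,-.1205,.11])
def cr(n,u0,v0):
    c=load(n); I=cv2.resize(c['frame'][v0:v0+30,u0:u0+40,::-1],(400,300),interpolation=cv2.INTER_NEAREST)
    if n[1]=='5':
        for h,col in((0,(0,0,255)),(.03,(255,0,0)),):
            for x in(-1,1):
                for y in(-1,1):
                    p=(proj(c,F0+h*AX+.023*(x*kx+y*ky))-[u0,v0]+.5)*10; cv2.circle(I,tuple(int(q) for q in p),4,col,-1)
    return I
s=(200,190);d=(295,155)
cv2.imwrite('pics/z6.png',np.vstack([np.hstack([cr('s4',*s),cr('s5',*s)]),np.hstack([cr('d4',*d),cr('d5',*d)])]))
E
```

```text
(no output)
```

View pics/z6.png

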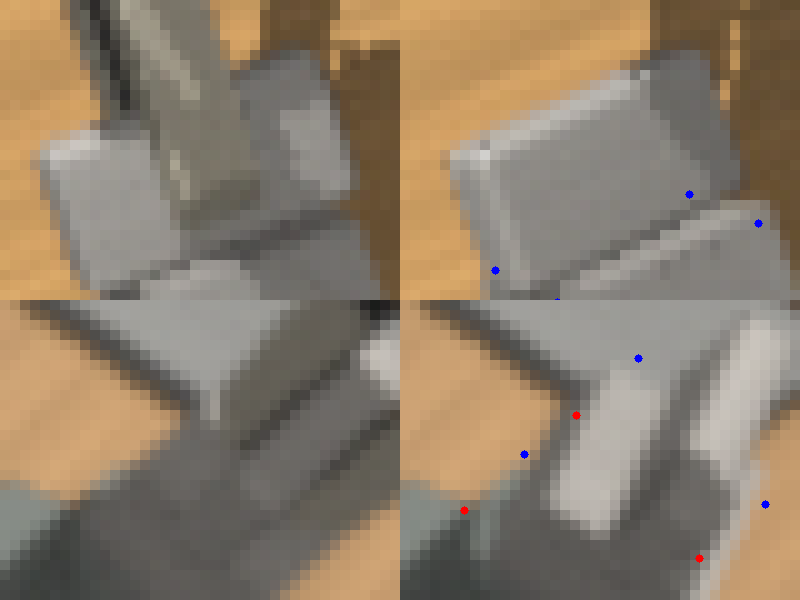

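The hub top's corner seems to be 1–2 px above where it should be, within calibration error but possibly a slight tilt or lift. I'll close the fingers and press on the top of the bar along the axis. That tests the height (contact expected about 64–65 mm from the foot) and pushes the knob home if it had lifted.

Request:
jog_arm(rows=[[[0, 0, 0], [0, 0, 0]], [[0, 0, 0], [0, 0, 0]], [[0, 0, 0], [0, 0, 0]], [[0, 0, 0], [0, 0, 0]], [[0, 0, 0], [0, 0, 0]]], hand=1, squeeze=20)

```text
t: 13.7
tool_pos: [0.4826, -0.1241, 0.2382]
orientation: [1.978, 1.903, 0.553]
force: [-0.9, -0.3, 0.0]
opening: 0.0579
gripper_force: 0.0
```

Request:
jog_arm(rows=[[[0, 0, 0], [0, 0, 0]], [[0, 0, 0], [0, 0, 0]], [[0, 0, 0], [0, 0, 0]], [[0, 0, 0], [0, 0, 0]], [[0, 0, 0], [0, 0, 0]]])

```text
t: 14.2
tool_pos: [0.4827, -0.1244, 0.239]
orientation: [1.977, 1.902, 0.554]
force: [-0.2, 0.8, 0.2]
opening: 0.0173
gripper_force: 0.0
```

Request:
jog_arm(rows=[[[0, 0, 0], [0, 0, 0]], [[0, 0, 0], [0, 0, 0]], [[0, 0, 0], [0, 0, 0]]])

```text
t: 14.5
tool_pos: [0.4827, -0.1244, 0.239]
orientation: [1.977, 1.902, 0.554]
force: [-0.7, -0.0, 0.5]
opening: 0.0007
gripper_force: 0.0
```

```bash
python3 - <<'E'
from h import *
rep(); R=Ro.from_rotvec(robot.read_state()['orientation'])
print(delta(FOOT+.072*AX-.003*EY), delta(FOOT,tool_at(np.radians(-13)-1.43))[1])
E
```

```text
t 14.5 ang 1.4304197926054183 lat -0.0008326630670394547 -0.0032757546048271715 ax 0.1107814223209666
F [-0.  -0.3 -0.7] M [ 0.3  -0.04  0.01] 0.0006880158589547906 tilt 0.38036632081657834 [-0.58 -0.7   2.22  0.32  1.2  -0.6 ]
(array([0.0018, 0.004 , 0.3869]), array([0., 0., 0.])) [ 0.0001  0.0001 -0.0003]
```

Request:
jog_arm(rows=[[[0, 0.004, 0.15], [0, 0, 0]], [[0, 0.004, 0.28], [0, 0, 0]], [[0, 0.004, 0.36], [0, 0, 0]], [[0, 0.004, 0.39], [0, 0, 0]], [[0, 0.004, 0.39], [0, 0, 0]]])

```text
t: 15.0
tool_pos: [0.522, -0.1222, 0.1708]
orientation: [1.979, 1.904, 0.553]
force: [-0.5, -0.5, 0.3]
opening: 0.0002
gripper_force: 0.0
```

Request:
jog_arm(rows=[[[0, 0, 0.008], [0, 0, 0]], [[0, 0, 0.016], [0, 0, 0]], [[0, 0, 0.024], [0, 0, 0]], [[0, 0, 0.024], [0, 0, 0]]])

```text
t: 15.4
tool_pos: [0.5249, -0.1226, 0.168]
orientation: [1.977, 1.902, 0.554]
force: [0.6, 0.2, -0.3]
opening: 0.0003
gripper_force: 0.0
```

```bash
python3 -c "
from h import *
rep(); d=robot.read_state()['tool_pos']-FOOT; print(d@AX)"
```

```text
t 15.4 ang 1.4303821748699663 lat 0.0002347591454476168 -0.0035277083188845065 ax 0.02825987360947691
F [0.2 0.4 0.6] M [ 0.36 -0.08  0.01] 0.00032711335316435125 tilt 0.3837062776918856 [-0.52 -0.51  2.23  0.33  0.99 -0.6 ]
0.06685987360947691
```

At 66.9 mm there is no contact yet, so any lift is small. I'll go down another 2 to 3 mm.

Request:
jog_arm(rows=[[[0, 0, 0.004], [0, 0, 0]], [[0, 0, 0.008], [0, 0, 0]], [[0, 0, 0.008], [0, 0, 0]]])

```text
t: 15.7
tool_pos: [0.5257, -0.1225, 0.1668]
orientation: [1.977, 1.902, 0.554]
force: [-3.9, 0.0, 5.2]
opening: 0.0006
gripper_force: 3.5
```

Request:
jog_arm(rows=[[[0, 0, 0.003], [0, 0, 0]], [[0, 0, 0.006], [0, 0, 0]], [[0, 0, 0.006], [0, 0, 0]]])

```text
t: 16.0
tool_pos: [0.5264, -0.1228, 0.1672]
orientation: [1.976, 1.902, 0.553]
force: [-18.7, 1.1, 17.8]
opening: 0.0004
gripper_force: 12.5
```

```bash
python3 -c "
from h import *
rep(); d=robot.read_state()['tool_pos']-FOOT; print(d@AX)"
```

```text
t 16.0 ang 1.4292932894129962 lat 0.0011222472921927594 -0.0037896479147547955 ax 0.026788531993993468
F [  1.3  -7.3 -24.7] M [ 1.75  0.29 -0.04] 0.00036142427728693094 tilt 0.3883631093367893 [-0.51 -0.5   2.23  0.32  0.98 -0.6 ]
0.06538853199399347
```

Firm contact at 65.4 mm, with 25 N and no give. That matches the fully home height of 64 mm plus the 1 mm offset seen at insertion. I'll retreat and hand in.

Request:
jog_arm(rows=[[[0, 0, -0.03], [0, 0, 0]], [[0, 0, -0.15], [0, 0, 0]], [[0, 0, -0.35], [0, 0, 0]], [[0, 0, -0.5], [0, 0, 0]], [[0, 0, -0.5], [0, 0, 0]]])

```text
t: 16.5
tool_pos: [0.477, -0.126, 0.2572]
orientation: [1.971, 1.897, 0.555]
force: [0.1, -1.0, 0.6]
opening: 0.0002
gripper_force: 0.0
```

```bash
python3 - <<'E'
from h import *
a=load('s5')['frame'].astype(int); b=shot('scene','s6')['frame'].astype(int)
D=np.abs(a-b).max(2); print('knob/tin change', (D[195:300,200:370]>40).sum())
print(robot.read_state()['force'])
print(robot.close_job())
E
```

```text
knob/tin change 171
[ 0.89359944  0.36254358 -0.40860979]
the job is handed in; nothing more can be done
None
```

The job is handed in: the knob is fully home on the shaft and turned about 1.43 rad clockwise, and the tin stands between the jaws, held with roughly 20 N per jaw (worked out from the wrist torque); the arm is clear and 16.5 s were used.

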